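Fold the four tabs of a tin mirror

ROBOT

A 6-joint arm with a two-finger parallel gripper is mounted at the origin on the work surface. World frame = base frame: x ahead of the robot, y to its left, z up, the work surface at z = 0. Lengths are in mm, angles in rad, forces in N, time in s.
With the tool pointing down it reaches from about 275 to 1000 mm from the base axis. Payload 8.4 kg.
Tool frame: the origin (TCP) lies at the very end of the fingers, on their centre line; the grasp point (between the pads) lies 19 mm behind it; z points along the fingers, y is the line along which they close (so a half turn about z gives the same grasp; the last joint's range is limited). The gripper opens to 85 mm and grips with 20 to 120 N. Pads are 22 mm wide; open, the fingers measure 114 mm over their backs; the gripper's body (76 mm by 85 mm) begins 54 mm behind the grasp point. The pads swing forward as they close: fully open they stand 13 mm farther back than shut.
Start: joints at [-1.336, 0.353, 1.633, -0, 1.155, -0.002], TCP at [146.619, -607.561, 231.281] pointing down, gripper open.
Joint ranges: [-2.63, 2.63], [-0.92, 2.1], [0.06, 2.66], [-1.3, 4.44], [0, 2.69], [-3.02, 3.02]. Speed limits (rad/s): [2.22, 2.22, 2.79, 3.14, 3.14, 3.14].

INTERFACE

Orientations are given as [roll, pitch, yaw] about the fixed x, y, z axes, in that order (R = Rz(yaw) Ry(pitch) Rx(roll)).
In Python, from rig import sensors, grab_frame, camera_params, order gives the robot as it stands. The module is installed in compiled form; this text tells all that it offers.
- The arm moves only by the tool move_arm, never from a script. Its argument "motion" is a list of rows, each a list of 7 numbers: the turn, a rotation vector about the tool's x, y, z in parts of the range, where 1.0 means 2 rad, then the shift along the tool's x, y, z in a scale on which 1.0 is 1 m, then the finger opening in m, from 0 to 0.0854. A call has 1 to 8 rows; each row is the pose to reach, as a shift and turn from the pose commanded when the call began, along the tool's axes at that moment; what a row does not reach only later rows make up. A row lasts 1/8 s, in which the tool goes at most 62.5 mm and 10.7 degrees, less where a joint would pass 70% of its speed; a pose out of reach is approached as far as the arm can. No shift or turn number may pass 1 either way. A call with a gripper value outside its range is refused whole. The fingers move at their own pace and stop on an object; "grip_force" is the grip in N (left out, the last holds). Time passes only in rows, so rows that repeat a pose let the fingers close. It gives the time, the measured TCP pose, the force, the opening and the grip force at its end, in the units of the state.
- sensors.sense(): the state, without advancing time (a new reading comes with each control period).
- grab_frame(name): name is "scene" or "top" or "wrist"; returns (picture, depth): 480x640x3 uint8, red, green, blue; 480x640 float32, mm along the optical axis (not along the pixel's ray), 0 where there is no reading.
- camera_params(name): a dict with "camera_matrix" (3x3 intrinsics, pixels), "world_from_camera" (4x4, takes a point from camera to world coordinates). Camera axes: x right, y down, z forward; pixel columns grow to the right and rows downward; lengths in mm; the calibration is good to about 2 mm. The wrist camera is an equidistant fisheye: a pixel r from the principal point sees the ray r / f radians off the axis. A picture is of the moment at which its call begins: read the wrist's pose just before it. camera_params takes no time and is no camera call; for the wrist camera it gives the pose at the moment of the call.
- order.sign_off(): hands the job in; it is judged then, once.
The state is a dict: "clock": time; "qpos": joint angles; "qvel": joint speeds; "joint_efforts": joint torques, N m; "eef_pos": TCP position; "tcp_rot": TCP orientation; "contact_force": force on the tool from outside, world axes, zero at the start; "wrist_torque": the same for the moment, N m; "opening": opening from 0.0 (shut) to 1.0 (fully open); "grasp_force": force on a finger pad.
Only numpy, scipy, OpenCV 4.12 (cv2) and the standard library are available. Lean on these libraries where they do the work, as an engineer would, in place of code of your own. Each camera call takes 0.05 s, during which the arm holds its last target. There are 200 camera calls.

TASK

Fix the mirror in its tin frame: with a fingertip press its four tabs down flat onto the backing board, gently, one after the other across the frame: first the top tab (beside the brass hanging ring), then the bottom one, then the left, then the right (seen from above with the ring at the top). Only press, do not hammer: do not lift or shift the mirror, leave the weight standing in the middle, and leave the other things on the slab alone.

Things in the scene. Friction and masses are not known exactly. Their poses are not given: they have to be found in the camera images.
- mirror: Tin-framed mirror, loose, face down on the pale stone slab (slab top 30 mm above the work surface). 260 mm (own x) by 220 mm (y), flat back 14 mm above the slab: 22 mm tin rails round a flush brown board. Origin: centre of underside, z up. +x points to its top, where a brass ring (30 mm) sticks out 33 mm beyond the rail; +y is its left side seen with the ring at the top. About 0.8 kg.
- tab_top (a joint): Tin tab on the top side (by the ring). Hinge at the mirror's x = +108, y = 0 mm, 15.5 mm above the slab, parallel to that side. 26 mm long, 24 wide (18 at the free edge), 2 thick. Value = lean towards the middle: 0 upright, 1.57 flat on the board (hard stop); starts at 0.95 to 1.2. Bends at 0.02 N m (about 1 N at the free edge; its edge moves inwards as it goes down); stays as left.
- tab_bottom (a joint): Tin tab on the bottom side (away from the ring). Hinge at the mirror's x = -108, y = 0 mm, 15.5 mm above the slab, parallel to that side. 26 mm long, 24 wide (18 at the free edge), 2 thick. Value = lean towards the middle: 0 upright, 1.57 flat on the board (hard stop); starts at 0.95 to 1.2. Bends at 0.02 N m (about 1 N at the free edge; its edge moves inwards as it goes down); stays as left.
- tab_left (a joint): Tin tab on the left long side (ring at top). Hinge at the mirror's x = 0, y = +88 mm, 15.5 mm above the slab, parallel to that side. 26 mm long, 24 wide (18 at the free edge), 2 thick. Value = lean towards the middle: 0 upright, 1.57 flat on the board (hard stop); starts at 0.95 to 1.2. Bends at 0.02 N m (about 1 N at the free edge; its edge moves inwards as it goes down); stays as left.
- tab_right (a joint): Tin tab on the right long side (ring at top). Hinge at the mirror's x = 0, y = -88 mm, 15.5 mm above the slab, parallel to that side. 26 mm long, 24 wide (18 at the free edge), 2 thick. Value = lean towards the middle: 0 upright, 1.57 flat on the board (hard stop); starts at 0.95 to 1.2. Bends at 0.02 N m (about 1 N at the free edge; its edge moves inwards as it goes down); stays as left.
- tab_top_tip (a point): Middle of the free edge of the top tab, 26 mm from the hinge line; it moves with the tab. Its z axis points from the hinge to the free edge, its x axis to the side the tab folds towards.
- tab_bottom_tip (a point): Middle of the free edge of the bottom tab, 26 mm from the hinge line; it moves with the tab. Its z axis points from the hinge to the free edge, its x axis to the side the tab folds towards.
- tab_left_tip (a point): Middle of the free edge of the left tab, 26 mm from the hinge line; it moves with the tab. Its z axis points from the hinge to the free edge, its x axis to the side the tab folds towards.
- tab_right_tip (a point): Middle of the free edge of the right tab, 26 mm from the hinge line; it moves with the tab. Its z axis points from the hinge to the free edge, its x axis to the side the tab folds towards.
- weight: Dark steel hand weight, 52 mm across, 43 mm high with a small knob, 0.3 kg, standing loose near the middle of the backing board to hold the mirror down. Origin: centre of its underside. To be left standing there.
- screwdriver: Bystander: screwdriver with red handle, 160 mm long, lying on the slab along the mirror's right side. Origin about its middle, on the slab.
- rivet_cup: Bystander: small copper cup, 44 mm across, 30 mm high, on the slab below the mirror's bottom side. Origin: centre of its underside.
- flux_jar: Bystander: amber jar, 66 mm across, 74 mm high, a brush handle standing out to 130 mm. Origin: centre of its underside.
- green_tin: Bystander: green tin, 107 mm across, 110 mm high. Origin: centre of its underside.
- snips: Bystander: hand snips with blue handles, 210 mm long, lying flat. Origin near the pivot, on the slab.
- mallet: Bystander: rubber mallet with pale wooden handle, 220 mm long, lying down. Origin on the slab.
Things that resemble listed ones, but are neither listed nor needed, are in the scene too. Of the things like the weight, leave any that is pink or red; of the rest the smaller one is meant.

How it is judged (in metres and radians):
On the way, in this order (a step that is already met when the one before it is completed fails the run):
1. the top tab is pressed flat (joint above 1.42) (value of joint tab_top above 1.42 rad), for 0.1 s.
2. the bottom tab is pressed flat (joint above 1.42) (value of joint tab_bottom above 1.42 rad), for 0.1 s.
3. the left tab is pressed flat (joint above 1.42) (value of joint tab_left above 1.42 rad), for 0.1 s.
4. the right tab is pressed flat (joint above 1.42) (value of joint tab_right above 1.42 rad), for 0.1 s.
At the end, for the whole second after the job is handed in: All four tabs lie within about 9 degrees of flat (joint above 1.42), the mirror lies at rest within 20 mm of where it was, flat on the slab, the weight stands within 40 mm of the mirror's middle, and the other things are within 20 mm of where they were (value of joint each of tab_top, tab_bottom, tab_left, tab_right above 1.42 rad and distance of each of mirror, screwdriver, rivet_cup, flux_jar, green_tin, snips, mallet from where it was at the start of the episode below 0.02 m and linear speed of mirror below 0.01 m/s and angle between mirror's own z axis and vertical below 0.05 rad and height (world z) of mirror below 0.036 m and angle between weight's own z axis and vertical below 0.1 rad and horizontal distance between weight and mirror below 0.04 m); the robot touches nothing.
It fails at once if the mirror is pressed with more than 30 N (it would crack) (contact force between the fingers and mirror above 30 N).
It fails at once if the mirror is lifted or tipped (height (world z) of mirror above 0.042 m or angle between mirror's own z axis and vertical above 0.12 rad).
It fails at once if the mirror is shifted by more than 20 mm (distance of mirror from where it was at the start of the episode above 0.02 m).
It fails at once if the weight is lifted, tipped or pushed about (over 25 mm) (distance of weight from where it was at the start of the episode above 0.025 m or angle between weight's own z axis and vertical above 0.2 rad).
It fails at once if another thing on the slab (screwdriver, cup, jar, tin, snips, mallet) is moved by more than 20 mm (distance of any of screwdriver, rivet_cup, flux_jar, green_tin, snips, mallet from where it was at the start of the episode above 0.02 m).
It also fails if it takes over 58 s, if anything falls off the work surface, if the arm or the gripper's body presses on something with over 40 N, if the wrist force passes 120 N, or if a joint passes its speed limit or range.

## Working session

There is one attempt and no reset: what is moved stays moved. The work goes in short steps, Python scripts to look and compute and a tool call to move; the robot and the scene stay as the last step left them, time stands still between calls to the robot, and variables do not carry over. Pictures are saved under pics/ and viewed, at most 10 in all, crops included, and the job is handed in when it is done.

Besides the shell and the picture viewer there is one more tool, called after "Request:" as a command line: name --pt "numbers of a row" for each row, then --argument value for the rest. move_arm: Moves the arm, as the interface text tells. Its arguments: {"type":"object","properties":{"motion":{"type":"array","items":{"type":"array","items":{"type":"number"}}},"grip_force":{"type":"number"}},"required":["motion"]}

```bash
mkdir -p pics
cat > h.py <<'E'
import numpy as np, cv2
from rig import sensors, grab_frame, camera_params, order
def snap(n,f):
    P=camera_params(n); im,d=grab_frame(n)
    cv2.imwrite(f'pics/{f}.png',im[:,:,::-1]); np.savez(f'{f}.npz',im=im,d=d,K=P['camera_matrix'],T=P['world_from_camera'])
def world(f,pts,z=None):
    q=np.load(f+'.npz');K,T,d=q['K'],q['T'],q['d'];out=[]
    for u,v in pts:
        r=np.array([(u-K[0,2])/K[0,0],(v-K[1,2])/K[1,1],1])
        if z is None: s=np.median(d[int(v)-1:int(v)+2,int(u)-1:int(u)+2])
        else: s=(z-T[2,3])/(T[:3,:3]@r)[2]
        out.append(T[:3,:3]@(r*s)+T[:3,3])
    return np.array(out)
E
python3 - <<'E'
from h import *
print(sensors.sense())
snap('top','top0'); snap('scene','sc0')
for f in('top0','sc0'):
    q=np.load(f+'.npz');print(q['K'],q['T'].round(3))
E
```

```text
{'clock': 0.0, 'qpos': array([-1.33643600e+00,  3.53656058e-01,  1.63416371e+00,  2.20784819e-05,
        1.15515354e+00, -2.42156746e-03]), 'qvel': array([-0.00026816,  0.00130831,  0.0019136 , -0.00038224,  0.00021866,
        0.00059031]), 'joint_efforts': array([-1.77004971e-03, -6.05254698e+01, -3.42070842e+01, -1.23486579e-04,
        9.04038985e-03,  2.19138542e-05]), 'eef_pos': array([ 146.49224022, -607.09741322,  230.54407062]), 'tcp_rot': array([-3.14021206e+00, -2.35295898e-05,  2.36772945e-01]), 'contact_force': array([ 1.48300075,  0.60473587, -0.15521111]), 'wrist_torque': array([ 0.03719755,  0.04789375, -0.00887702]), 'grasp_force': 0.0, 'opening': 1.0020453626724148}
[[560.75022127   0.         311.64496337]
 [  0.         560.75022127 246.03366797]
 [  0.           0.           1.        ]] [[ 1.100000e-02 -9.980000e-01  5.800000e-02  4.136700e+02]
 [-1.000000e+00 -1.200000e-02 -1.200000e-02  6.776000e+00]
 [ 1.300000e-02 -5.800000e-02 -9.980000e-01  1.284317e+03]
 [ 0.000000e+00  0.000000e+00  0.000000e+00  1.000000e+00]]
[[449.49795836   0.         325.02166506]
 [  0.         449.49795836 240.27167264]
 [  0.           0.           1.        ]] [[-8.3800e-01  2.8000e-01 -4.6800e-01  9.7832e+02]
 [ 5.4500e-01  4.4700e-01 -7.1000e-01  7.4002e+02]
 [ 1.1000e-02 -8.5000e-01 -5.2700e-01  6.3041e+02]
 [ 0.0000e+00  0.0000e+00  0.0000e+00  1.0000e+00]]
```

View pics/top0.png

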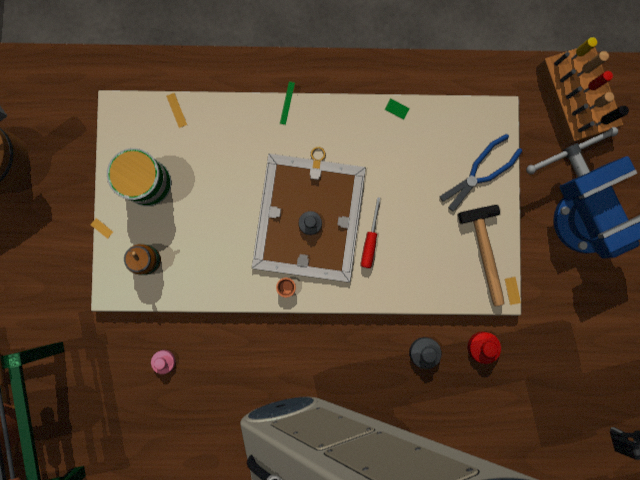

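View pics/sc0.png

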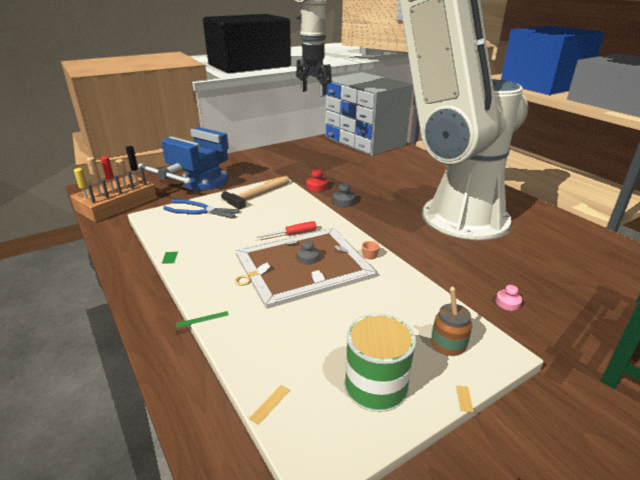

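The top view shows the mirror at about (310,218), with the ring at (318,155), the weight at (311,223) and tabs at (316,173), (303,261), (275,212) and (344,223). The cup is at (286,288) and the screwdriver at (371,240). I'll enlarge the mirror area.

Run:
```python
from h import *
im=cv2.imread('pics/top0.png')[140:300,240:390]
cv2.imwrite('pics/crop0.png',cv2.resize(im,None,fx=3.75,fy=3.75,interpolation=cv2.INTER_CUBIC))
```

```text
(no output)
```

View pics/crop0.png

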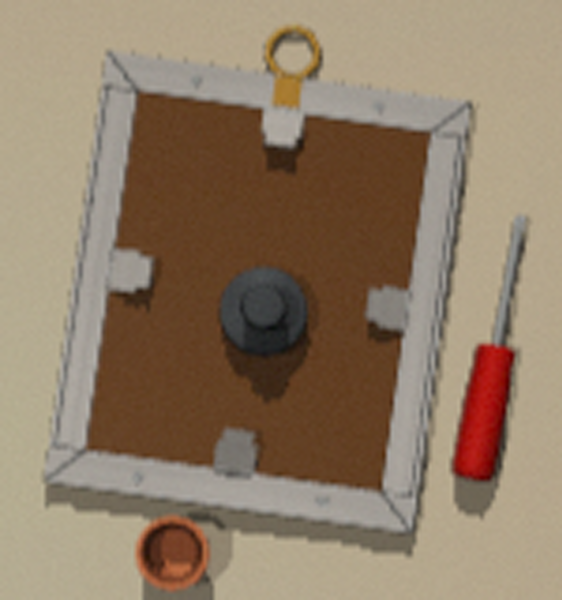

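The enlarged crop shows the mirror's outer corners at about (107,53), (470,103), (409,530) and (47,480). The tabs' free edges are near (282,145), (238,432), (152,272) and (368,308), and the weight's knob is at (263,307).

Run:
```python
from h import *
c=lambda L:[(240+u/3.75,140+v/3.75) for u,v in L]
C=world('top0',c([(107,53),(470,103),(409,530),(47,480)]),44)
print(C.round(1)); TL,TR,BR,BL=C[:,:2]
print([np.linalg.norm(a-b).round(1) for a,b in((TL,TR),(TR,BR),(BR,BL),(BL,TL))])
o=C.mean(0)[:2]; ex=(TL+TR-BL-BR); ey=TL+BL-TR-BR
ya=np.arctan2(ex[1],ex[0]); yb=np.arctan2(-ey[0],ey[1]); print('o',o.round(1),'yaw',ya,yb)
y=(ya+yb)/2; R=np.array([[np.cos(y),-np.sin(y)],[np.sin(y),np.cos(y)]])
tips=world('top0',c([(282,145),(238,432),(152,272),(368,308)]),55)
print('tips mirror',((tips[:,:2]-o)@R).round(1))
w=world('top0',c([(263,307)]),85); print('weight',w.round(1),((w[:,:2]-o)@R).round(1))
for n,p in (('top',(108,0)),('bot',(-108,0)),('left',(0,88)),('right',(0,-88))): print(n,(o+R@p).round(1))
print('depth chk', world('top0',[(318,190),(285,240)]).round(1), world('top0',c([(280,125),(238,445),(140,272),(380,308)])).round(1))
print(world('top0',c([(293,40),(172,552),(497,355)]),40).round(1))
```

```text
[[ 690.1   90.5   44. ]
 [ 663.  -126.2   44. ]
 [ 408.4  -91.7   44. ]
 [ 435.4  121.8   44. ]]
[np.float64(218.4), np.float64(256.9), np.float64(215.2), np.float64(256.6)]
o [549.2  -1.4] yaw -0.1286382660377885 -0.12514709281017253
tips mirror [[ 85.9  -1.9]
 [-85.4   0.3]
 [  0.7  63.3]
 [ -2.7 -65.2]]
weight [[535.1  -3.8  85. ]] [[-13.7  -4.2]]
top [656.4 -15.1]
bot [442.1  12.3]
left [560.4  85.9]
right [538.1 -88.7]
depth chk [[610.6 -20.9  45.7]
 [498.2  51.   45.5]] [[646.8 -12.9  51.8]
 [457.    9.6  54.5]
 [558.   68.4  54.4]
 [538.4 -72.8  55.9]]
[[ 700.4  -20.3   40. ]
 [ 393.9   47.8   40. ]
 [ 512.8 -143.6   40. ]]
```

```bash
cat >> h.py <<'E'
from scipy.spatial.transform import Rotation as Rn
O=np.array([549.2,-1.4]); Y=-.127; M=Rn.from_euler('z',Y).as_matrix()[:2,:2]
PT={'top':(88,0),'bot':(-88,0),'left':(0,68),'right':(0,-68)}
def go(n,z):
    s=sensors.sense(); R=Rn.from_euler('xyz',s['tcp_rot']); t=np.r_[O+M@PT[n],z]
    G=Rn.from_euler('xyz',[np.pi,0,Y+np.pi/2])
    print(s['clock'],s['eef_pos'].round(1),s['tcp_rot'].round(3),s['contact_force'].round(1),'target',t.round(1))
    print('rot',(R.inv()*G).as_rotvec().round(3),'shift m',(R.inv().apply(t-s['eef_pos'])/1000).round(4))
E
python3 -c "
from h import *
go('top',150)"
```

```text
0.1 [ 146.5 -607.2  230.6] [-3.14   0.     0.237] [-1.5 -0.  -0.9] target [636.5 -12.5 150. ]
rot [-1.000e-03 -1.000e-03 -1.207e+00] shift m [ 0.6158 -0.463   0.0812]
```

The manual's scale: turns go in shares of 2 rad. Converting my numbers, -1.207 rad is -0.6035.

Request:
move_arm --pt "0 0 -0.075 0.046 -0.035 0 0" --pt "0 0 -0.15 0.092 -0.07 0 0" --pt "0 0 -0.225 0.138 -0.105 0 0" --pt "0 0 -0.3 0.184 -0.14 0 0" --pt "0 0 -0.375 0.23 -0.175 0 0" --pt "0 0 -0.45 0.276 -0.21 0 0" --pt "0 0 -0.525 0.322 -0.245 0 0" --pt "0 0 -0.6035 0.368 -0.28 0 0"

```text
clock: 1.1
eef_pos: [439.5, -247.4, 231.2]
tcp_rot: [3.142, 0.0, 1.449]
contact_force: [0.0, -0.1, -0.5]
opening: 0.003
grasp_force: 0.0
```

```bash
python3 -c "
from h import *
go('top',150);print(sensors.sense()['qpos'].round(2))"
```

```text
1.1 [ 439.5 -247.4  231.2] [3.142 0.    1.449] [ 0.  -0.1 -0.5] target [636.5 -12.5 150. ]
rot [0.    0.    0.005] shift m [0.2571 0.1669 0.0812]
[-0.52  0.16  1.89 -0.    1.09 -0.39]
```

To row units: 0.005 rad is 0.0025.

Request:
move_arm --pt "0 0 0.0025 0.045 0.03 0 0" --pt "0 0 0.0025 0.09 0.058 0.01 0" --pt "0 0 0.0025 0.135 0.087 0.02 0" --pt "0 0 0.0025 0.18 0.117 0.05 0" --pt "0 0 0.0025 0.225 0.146 0.08 0" --pt "0 0 0.0025 0.257 0.167 0.11 0" --pt "0 0 0.0025 0.257 0.167 0.14 0" --pt "0 0 0.0025 0.257 0.167 0.14 0"

```text
clock: 2.1
eef_pos: [634.7, -14.8, 88.5]
tcp_rot: [-3.136, 0.001, 1.44]
contact_force: [-0.7, -0.4, 0.4]
opening: -0.001
grasp_force: 0.0
```

```bash
python3 -c "
from h import *
go('top',47.8);snap('top','top1');snap('scene','sc1')
im=cv2.imread('pics/sc1.png')[130:330,200:420];cv2.imwrite('pics/c1.png',cv2.resize(im,None,fx=2.8,fy=2.8,interpolation=2))"
```

```text
2.1 [634.7 -14.8  88.5] [-3.136e+00  1.000e-03  1.440e+00] [-0.7 -0.4  0.4] target [636.5 -12.5  47.8]
rot [-0.006  0.001 -0.004] shift m [0.0025 0.0017 0.0407]
```

View pics/c1.png

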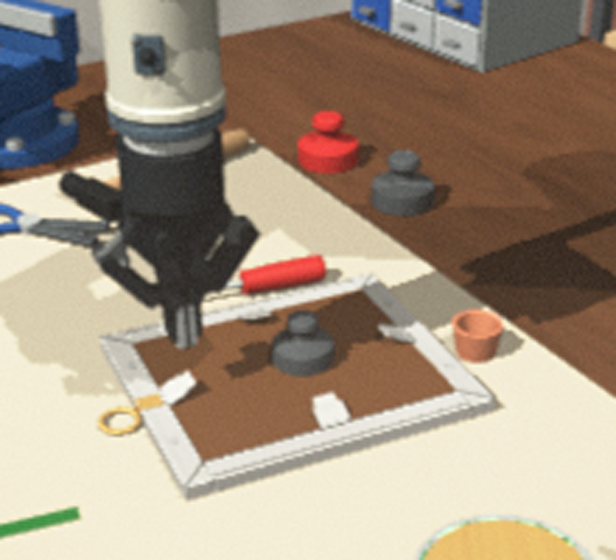

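The crop shows the shut fingers at (185,345), just above the top tab's free edge at (190,380). Nothing has moved, so I'll press now.

Request:
move_arm --pt "0 0 0 0.002 0.002 0.015 0" --pt "0 0 0 0.002 0.002 0.027 0" --pt "0 0 0 0.002 0.002 0.03 0" --pt "0 0 0 0.002 0.002 0.033 0" --pt "0 0 0 0.002 0.002 0.036 0" --pt "0 0 0 0.002 0.002 0.039 0" --pt "0 0 0 0.002 0.002 0.04 0" --pt "0 0 0 0.002 0.002 0.04 0"

```text
clock: 3.2
eef_pos: [639.1, -13.5, 51.2]
tcp_rot: [-3.142, -0.0, 1.439]
contact_force: [-0.3, 0.1, -0.1]
opening: -0.006
grasp_force: 0.0
```

```bash
python3 -c "
from h import *
go('top',47.8)"
```

```text
3.2 [639.1 -13.5  51.2] [-3.142 -0.     1.439] [-0.3  0.1 -0.1] target [636.5 -12.5  47.8]
rot [-0.    -0.    -0.005] shift m [ 0.0006 -0.0027  0.0034]
```

Request:
move_arm --pt "0 0 0 0 -0.001 0.001 0" --pt "0 0 0 0 -0.002 0.002 0" --pt "0 0 0 0 -0.002 0.003 0" --pt "0 0 0 0 -0.002 0.0035 0" --pt "0 0 0 0 -0.002 0.0035 0" --pt "0 0 0 0 -0.002 0.0035 0"

```text
clock: 3.95
eef_pos: [637.0, -13.3, 47.7]
tcp_rot: [-3.141, 0.0, 1.439]
contact_force: [0.4, 0.3, 0.3]
opening: -0.002
grasp_force: 0.0
```

```bash
python3 -c "
from h import *
go('top',47.5)"
```

```text
3.95 [637.  -13.3  47.7] [-3.141  0.     1.439] [0.4 0.3 0.3] target [636.5 -12.5  47.5]
rot [-0.     0.    -0.005] shift m [ 0.0007 -0.0006  0.0002]
```

Request:
move_arm --pt "0 0 0 0 0 0.0005 0" --pt "0 0 0 0 0 0.001 0" --pt "0 0 0 0 0 0.001 0"

```text
clock: 4.32
eef_pos: [637.1, -13.3, 46.7]
tcp_rot: [-3.141, -0.0, 1.439]
contact_force: [-0.3, 0.5, -0.5]
opening: -0.001
grasp_force: 0.0
```

Request:
move_arm --pt "0 0 0 0 0 -0.03 0" --pt "0 0 0 0 0 -0.08 0" --pt "0 0 0 0 0 -0.1 0" --pt "0 0 0 0 -0.05 -0.1 0" --pt "0 0 0 0 -0.1 -0.1 0" --pt "0 0 0 0 -0.15 -0.1 0" --pt "0 0 0 0 -0.177 -0.1 0" --pt "0 0 0 0 -0.177 -0.1 0"

```text
clock: 5.32
eef_pos: [459.7, 10.1, 146.5]
tcp_rot: [-3.14, 0.0, 1.439]
contact_force: [-0.1, -0.4, 0.0]
opening: -0.0
grasp_force: 0.0
```

```bash
python3 -c "
from h import *
go('bot',80);snap('top','top2');snap('scene','sc2')
im=cv2.imread('pics/sc2.png')[210:310,210:390];a=cv2.resize(im,None,fx=4,fy=4,interpolation=2);cv2.imwrite('pics/c2.png',a)"
```

```text
5.325 [459.7  10.1 146.5] [-3.14   0.     1.439] [-0.1 -0.4  0. ] target [461.9   9.7  80. ]
rot [-0.001  0.    -0.005] shift m [-0.0001  0.0024  0.0665]
```

View pics/c2.png

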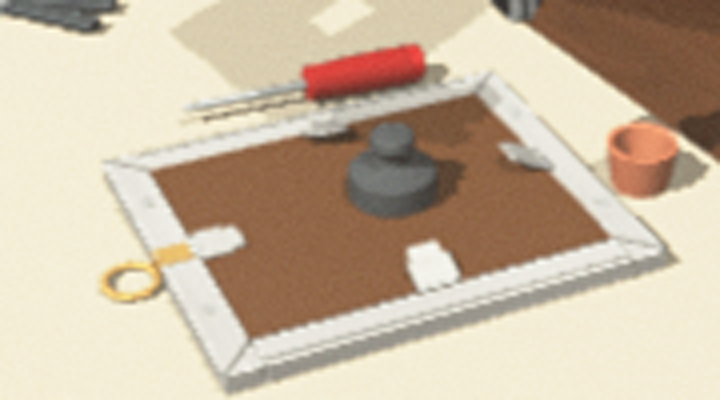

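The top tab at (218,242) lies flat against the board, and the mirror and weight are undisturbed. The bottom tab is next.

To row units: -0.005 rad is -0.0025.

Request:
move_arm --pt "0 0 -0.0025 0 0.002 0.03 0" --pt "0 0 -0.0025 0 0.002 0.06 0" --pt "0 0 -0.0025 0 0.002 0.08 0" --pt "0 0 -0.0025 0 0.002 0.086 0" --pt "0 0 -0.0025 0 0.002 0.09 0" --pt "0 0 -0.0025 0 0.002 0.093 0" --pt "0 0 -0.0025 0 0.002 0.096 0" --pt "0 0 -0.0025 0 0.002 0.096 0"

```text
clock: 6.42
eef_pos: [463.7, 9.8, 50.9]
tcp_rot: [3.141, -0.0, 1.444]
contact_force: [-0.0, -0.6, -0.4]
opening: -0.001
grasp_force: 0.1
```

```bash
python3 -c "
from h import *
print(world('sc2',[(267,269),(270,270),(263,270),(319,276),(315,271)]).round(1))
go('bot',46.7)"
```

```text
[[635.7 -13.1  46.7]
 [631.5  -6.7  46.3]
 [645.3 -13.6  47.4]
 [554.8  75.8  51. ]
 [547.9  48.3  45. ]]
6.425 [463.7   9.8  50.9] [ 3.141 -0.     1.444] [-0.  -0.6 -0.4] target [461.9   9.7  46.7]
rot [ 0. -0. -0.] shift m [-0.0002 -0.0018  0.0042]
```

The depth puts the top tab at z = 46–47 mm, so it is flat. I'll finish pressing the bottom one.

Request:
move_arm --pt "0 0 0 0 0 0.001 0" --pt "0 0 0 0 -0.001 0.002 0" --pt "0 0 0 0 -0.002 0.003 0" --pt "0 0 0 0 -0.002 0.004 0" --pt "0 0 0 0 -0.002 0.0042 0" --pt "0 0 0 0 -0.002 0.0042 0" --pt "0 0 0 0 -0.002 0.0042 0"

```text
clock: 7.3
eef_pos: [461.5, 10.0, 46.5]
tcp_rot: [-3.141, 0.0, 1.444]
contact_force: [-1.8, -0.7, 2.4]
opening: -0.002
grasp_force: 1.1
```

Request:
move_arm --pt "0 0 0 0 0 -0.03 0" --pt "0 0 0 0 0 -0.08 0" --pt "0 0 0 0 0 -0.1 0" --pt "0 0 0 0.034 0.044 -0.1 0" --pt "0 0 0 0.068 0.088 -0.1 0" --pt "0 0 0 0.068 0.088 -0.1 0" --pt "0 0 0 0.068 0.088 -0.1 0"

```text
clock: 8.18
eef_pos: [556.7, 66.2, 145.9]
tcp_rot: [-3.14, 0.001, 1.444]
contact_force: [-1.2, -1.1, -0.1]
opening: 0.002
grasp_force: 0.0
```

```bash
python3 -c "
from h import *
go('left',46.7);snap('top','top3');print(world('top3',[(240+238/3.75,140+440/3.75),(240+238/3.75,140+448/3.75)]).round(1))"
```

```text
8.175 [556.7  66.2 145.9] [-3.140e+00  1.000e-03  1.444e+00] [-1.2 -1.1 -0.1] target [557.8  66.1  46.7]
rot [-0.002  0.001  0.   ] shift m [0.     0.0014 0.0992]
[[438.2   8.3 631. ]
 [435.7   8.3 631.2]]
```

```bash
python3 -c "
from h import *
snap('scene','sc3')
q=np.load('sc3.npz');K,T,d=q['K'],q['T'],q['d']
# depth grid -> mirror frame, heights of the tabs
v,u=np.mgrid[0:480,0:640];p=np.stack([(u-K[0,2])/K[0,0],(v-K[1,2])/K[1,1],np.ones_like(d)],-1)*d[...,None]
w=p@T[:3,:3].T+T[:3,3]; m=(w[...,:2]-O)@M
for n,(a,b) in dict(top=(86,0),bot=(-86,0),left=(0,66),right=(0,-66)).items():
    s=(abs(m[...,0]-a)<8)&(abs(m[...,1]-b)<8)&(w[...,2]<70)&(w[...,2]>30); print(n,s.sum(),np.percentile(w[s][:,2],[10,50,90,98]).round(1))
"
```

```text
top 25 [45.2 47.  47.8 48.2]
bot 30 [43.4 45.4 47.  48.1]
left 33 [51.6 54.5 56.8 58.4]
right 34 [43.3 44.7 56.9 58.3]
```

Top and bottom are flat, while left and right are still up. Now I'll press the left tab.

Request:
move_arm --pt "0 0 0 0 0.001 0.03 0" --pt "0 0 0 0 0.001 0.06 0" --pt "0 0 0 0 0.001 0.08 0" --pt "0 0 0 0 0.001 0.086 0" --pt "0 0 0 0 0.001 0.09 0" --pt "0 0 0 0 0.001 0.093 0" --pt "0 0 0 0 0.001 0.096 0" --pt "0 0 0 0 0.001 0.096 0"

```text
clock: 9.28
eef_pos: [558.8, 66.2, 50.8]
tcp_rot: [3.141, -0.0, 1.444]
contact_force: [-0.8, -1.1, 0.7]
opening: -0.002
grasp_force: 0.1
```

```bash
python3 -c "
from h import *
go('left',46.6)"
```

```text
9.275 [558.8  66.2  50.8] [ 3.141 -0.     1.444] [-0.8 -1.1  0.7] target [557.8  66.1  46.6]
rot [ 0. -0. -0.] shift m [-0.0003 -0.0009  0.0042]
```

Request:
move_arm --pt "0 0 0 0 0 0.001 0" --pt "0 0 0 0 0 0.002 0" --pt "0 0 0 0 0 0.003 0" --pt "0 0 0 0 0 0.004 0" --pt "0 0 0 0 0 0.0042 0" --pt "0 0 0 0 0 0.0042 0" --pt "0 0 0 0 0 0.0042 0"

```text
clock: 10.15
eef_pos: [558.6, 66.2, 46.6]
tcp_rot: [3.141, -0.0, 1.444]
contact_force: [0.0, -0.7, 5.2]
opening: -0.001
grasp_force: 2.6
```

Request:
move_arm --pt "0 0 0 0 0 -0.03 0" --pt "0 0 0 0 0 -0.08 0" --pt "0 0 0 0 0 -0.1 0" --pt "0 0 0 -0.045 0 -0.1 0" --pt "0 0 0 -0.09 0 -0.1 0" --pt "0 0 0 -0.136 0 -0.1 0" --pt "0 0 0 -0.136 0 -0.1 0" --pt "0 0 0 -0.136 0 -0.1 0"

```text
clock: 11.15
eef_pos: [541.2, -68.5, 146.1]
tcp_rot: [-3.141, -0.0, 1.443]
contact_force: [-0.4, 0.2, -0.3]
opening: 0.002
grasp_force: 0.0
```

```bash
cat > chk.py <<'E'
from h import *
import sys
f=sys.argv[2];go(sys.argv[1],46.6);snap('scene',f)
q=np.load(f+'.npz');K,T,d=q['K'],q['T'],q['d']
v,u=np.mgrid[0:480,0:640];p=np.stack([(u-K[0,2])/K[0,0],(v-K[1,2])/K[1,1],np.ones_like(d)],-1)*d[...,None]
w=p@T[:3,:3].T+T[:3,3]; m=(w[...,:2]-O)@M
for n,(a,b) in dict(top=(86,0),bot=(-86,0),left=(0,66),right=(0,-66)).items():
    s=(abs(m[...,0]-a)<8)&(abs(m[...,1]-b)<8)&(w[...,2]<70)&(w[...,2]>30); print(n,s.sum(),np.percentile(w[s][:,2],[10,50,90,98]).round(1))
E
python3 chk.py right sc4
```

```text
11.15 [541.2 -68.5 146.1] [-3.141 -0.     1.443] [-0.4  0.2 -0.3] target [540.6 -68.9  46.6]
rot [-0.    -0.    -0.001] shift m [-0.0005 -0.0005  0.0995]
top 28 [45.2 46.6 47.9 48.4]
bot 27 [43.3 45.6 47.1 48. ]
left 30 [44.7 46.5 47.9 48.4]
right 28 [42.5 44.  57.3 57.6]
```

The left tab is flat. Now the right one.

Request:
move_arm --pt "0 0 0 0 0 0.03 0" --pt "0 0 0 0 0 0.06 0" --pt "0 0 0 0 0 0.08 0" --pt "0 0 0 0 0 0.086 0" --pt "0 0 0 0 0 0.09 0" --pt "0 0 0 0 0 0.093 0" --pt "0 0 0 0 0 0.096 0" --pt "0 0 0 0 0 0.096 0"

```text
clock: 12.2
eef_pos: [541.6, -68.8, 50.6]
tcp_rot: [3.141, 0.0, 1.444]
contact_force: [0.5, -0.7, -0.3]
opening: -0.002
grasp_force: 0.1
```

```bash
python3 -c "
from h import *
go('right',46.6)"
```

```text
12.2 [541.6 -68.8  50.6] [3.141 0.    1.444] [ 0.5 -0.7 -0.3] target [540.6 -68.9  46.6]
rot [ 0.001  0.    -0.   ] shift m [-0.0001 -0.001   0.004 ]
```

Request:
move_arm --pt "0 0 0 0 0 0.001 0" --pt "0 0 0 0 0 0.002 0" --pt "0 0 0 0 0 0.003 0" --pt "0 0 0 0 0 0.004 0" --pt "0 0 0 0 0 0.004 0" --pt "0 0 0 0 0 0.004 0"

```text
clock: 12.95
eef_pos: [541.4, -68.7, 46.5]
tcp_rot: [3.141, 0.0, 1.444]
contact_force: [-0.3, 0.2, 4.4]
opening: 0.0
grasp_force: 2.3
```

Request:
move_arm --pt "0 0 0 0 0 -0.03 0" --pt "0 0 0 0 0 -0.08 0" --pt "0 0 0 0 0 -0.13 0" --pt "0 0 0 0 -0.03 -0.18 0" --pt "0 0 0 0 -0.06 -0.2 0" --pt "0 0 0 0 -0.1 -0.2 0" --pt "0 0 0 0 -0.1 -0.2 0" --pt "0 0 0 0 -0.1 -0.2 0"

```text
clock: 13.95
eef_pos: [442.7, -56.2, 246.5]
tcp_rot: [3.141, 0.0, 1.444]
contact_force: [-0.6, 1.0, 0.1]
opening: 0.001
grasp_force: 0.0
```

```bash
python3 chk.py right sc5
```

```text
13.95 [442.7 -56.2 246.5] [3.141 0.    1.444] [-0.6  1.   0.1] target [540.6 -68.9  46.6]
rot [ 0.001  0.    -0.   ] shift m [-0.0002  0.0985  0.2   ]
top 29 [44.5 46.5 48.  49.3]
bot 27 [43.3 46.4 47.7 48. ]
left 28 [45.  46.1 47.4 47.9]
right 32 [43.5 46.5 48.1 48.6]
```

View pics/sc5.png

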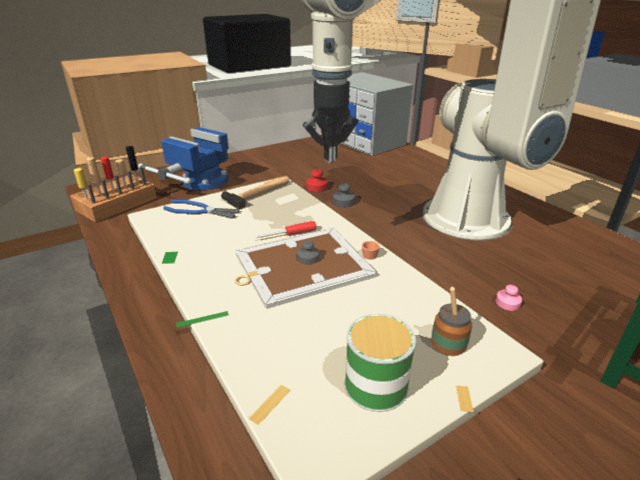

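The final view shows all four tabs flat, at (263,270), (341,250), (318,277) and (290,243). The mirror, the weight at (308,253) and the other things stand where they were, and the arm is clear.

```bash
python3 -c "
from h import *
print(order.sign_off())"
```

```text
the job is handed in; nothing more can be done
None
```

I pressed all four tabs flat in order (top, bottom, left, right) and handed the job in at about 14 s; depth checks put every tab flat, the final picture shows the mirror, weight and other things where they were, and no verdict came back.

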